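# Set the pan on the hob and bring the turner over it

### The arm

A 6-joint arm with a two-finger parallel gripper is mounted at the origin on the work surface. World frame = base frame: x ahead of the robot, y to its left, z up, the work surface at z = 0. Lengths are in m, angles in rad, forces in N, time in s.
With the tool pointing down it reaches from about 0.35 to 0.775 m from the base axis. Payload 5.5 kg.
Tool frame: the origin (TCP) lies midway between the tips of the shut fingers; the grasp point (between the pads) lies grip_point_offset behind it (grip_point_offset is the distance from the TCP to the grasp point, in m); z points along the fingers, y is the direction in which the jaws open and shut (so a half turn about z gives the same grasp; the last joint's range is limited). The gripper opens to 85 mm and grips with 20 to 120 N. Pads are 22 mm wide; open, the fingers measure 114 mm over their backs; the gripper's body (76 mm by 85 mm) begins 54 mm behind the grasp point. The pads swing forward as they close: fully open they stand 13 mm farther back than shut.
Start: joints at [-1.336, 0.313, 0.046, 1.304, 0, 1.431], TCP at [0.21, -0.535, 0.198] pointing down, gripper open.
Joint ranges: [-2.76, 2.76], [-0.86, 1.69], [-1.03, 1.26], [-2.2, 2.34], [-1.47, 1.5], [-3.14, 3.14]. Speed limits (rad/s): [2.57, 2.57, 3.14, 3.14, 3.14, 3.14].

### API

Orientations are given as a unit quaternion [w, x, y, z].
In Python, from workcell import * gives the robot as it stands.
- The arm moves only by the tool send_rows, never from a script. Its argument "series" is one flat list of numbers, 7 for each row, row after row: the shift along the tool's x, y, z in cm, then the turn, a rotation vector about the tool's x, y, z in degrees, then the opening, from 0 (shut) to 1 (fully open). A call has 1 to 10 rows; each row is the pose to reach, as a shift and turn from the pose commanded when the call began, along the tool's axes at that moment; what a row does not reach only later rows make up. A row lasts 1/12 s, in which the tool goes at most 41.7 mm and 7.16 degrees, less where a joint would pass 70% of its speed; a pose out of reach is approached as far as the arm can. A call with a gripper value outside its range is refused whole. The fingers move at their own pace and stop on an object; "newtons" is the grip in N (left out, the last holds). Time passes only in rows, so rows that repeat a pose let the fingers close. It gives the time, the measured TCP pose, the force and the opening at its end, in the units of the state.
- get_state(): the state, without advancing time (a new reading comes with each control period).
- read_camera(name): name is "scene" or "top" or "wrist"; returns the picture (400x640x3 uint8, blue, green, red); there is no depth.
- camera_info(name): a dict with "K" (3x3 intrinsics, pixels), "xyz" and "attitude" of the camera in the world. Camera axes: x right, y down, z forward; pixel columns grow to the right and rows downward; lengths in m; the calibration is good to about 2 mm. The wrist camera is an equidistant fisheye: a pixel r from the principal point sees the ray r / f radians off the axis. A picture is of the moment at which its call begins: read the wrist's pose just before it. camera_info takes no time and is no camera call; for the wrist camera it gives the pose at the moment of the call.
- hand_in(): hands the job in, once; it reports no verdict.
Trained networks look in the newest picture that a camera, given by its name, has taken for a name from the list of things; names that differ only in an ending like _2 or _b are one class to them, and where a whole thing is asked for, a point or a joint stands for the part that bears it (a point fixed in the world has none). Each returns a list of dicts, best first, with "p" (0 to 1); they miss things now and then, are a little off and sometimes report something else, mostly with a low value. They report only what shows in the picture. A call takes as long as a camera call. They do not tell look-alikes from the thing itself.
- silhouettes(camera, label): "pixels" (400x640 bool, what is visible of it) and "box" ([left, top, width, height] in pixels, round what is visible of it).
The state is a dict: "clock": time; "joint_pos": joint angles; "qvel": joint speeds; "tau": joint torques, N m; "tcp_pos": TCP position; "orientation": TCP orientation; "wrist_force": force on the tool from outside, world axes, zero at the start; "ft_torque": the same for the moment, N m; "finger_gap": finger opening in m.
Only numpy, scipy, OpenCV 4.12 (cv2) and the standard library are available. Lean on these libraries where they do the work, as an engineer would, in place of code of your own. Each camera call takes 0.05 s, during which the arm holds its last target. There are 200 camera calls.

### The job

Set the small frying pan on the hob's raised pan support, level and centred over the burner, and let go of it. Then draw the steel turner - the tallest tool, the one with a bare metal neck below its handle - up out of the wooden tool block and turn it to the cook's ready attitude over the pan: leaned over to about 45 degrees with the blade end down, the broad blade level from side to side, the middle of the blade over the middle of the pan and its edge a few centimetres clear above the rim. Finish while holding it there, still and touching nothing but the gripper; leave all the other things where they stand.

Things in the scene. Friction and masses are not known exactly. Their poses are not given: they have to be found in the camera images.
- pan: Small aluminium frying pan, loose, 0.32 kg. Flat bottom 108 mm across; rim 150 mm across, 40 mm high. Origin: centre of underside, z up. Black handle along -x, 20 mm wide (y), 14 mm thick, from 86 to 210 mm from the centre, its centre line 37 mm up at 118 mm out, rising 0.14 mm per mm outwards. Centre of mass 15 mm towards the handle: grip the handle firmly (50 N) near the pan, about 118 mm out.
- hob: Single-burner gas hob, fixed; steel body 300 mm (x) by 230 mm (y), flat top 70 mm high, knob on the -x side. Origin: centre of the underside. Above it the pan support: four iron prongs 7 mm wide, on the diagonals, reaching from 29 to 87 mm from the burner's axis, their flat tops 98 mm above the worktop.
- burner (a point): On the burner's axis, at the level of the prongs' tops (98 mm above the worktop): where the centre of the pan's underside belongs. z up. The pan's handle may point any way.
- block: Wooden tool block, fixed, 100 mm (x) by 200 mm (y), 115 mm high. Origin: centre of the underside, z up. Three equal upright slots, 80 mm long (x), 8 mm wide, 107 mm deep, at y = -75, 0 and +75 mm; one tool stands in each, handle up; which is where varies.
- turner: Steel turner, loose, 0.13 kg, 250 mm long, standing blade down in the block, leaning up to 5 degrees. Origin: middle of the blade's front (lowest) edge; z up along the handle, x along the blade's width, y its thickness. Slotted blade 72 mm wide, 3 mm thick, z = 0 to 95 mm; flat neck 11 by 4 mm to 157; black handle 22 (x) by 16 (y) mm, z = 155 to 250. Other tools' tops are 55 mm lower.
- blade_centre (a point): Middle of the turner's blade, on its centre line 42.5 mm from the front edge; axes as the turner's.
- knife: Kitchen knife in another slot: riveted dark wooden handle 24 by 17 mm, top 199 mm above the worktop. Leave it. Origin: its lowest end.
- spatula: Wooden spatula in another slot: round stick handle 12 mm thick, top 203 mm above the worktop. Leave it. Origin: its lowest end.
- soap: Dish-soap bottle, 68 mm across, 188 mm high. Leave it. Origin: centre of the underside.
- oil: Amber glass oil bottle, 62 mm across, 200 mm high. Leave it. Origin: centre of the underside.
- bowl: White bowl, 112 mm across, 50 mm high. Leave it. Origin: centre of the underside.
- jar: Glass jar with steel cap, 68 mm across, 85 mm high. Leave it. Origin: centre of the underside.
- mug: White mug, 76 mm across, 78 mm high, handle at its +y side. Leave it. Origin: centre of the underside.
Things that resemble listed ones, but are neither listed nor needed, are in the scene too. Leave any blue look-alike of the bowl alone.

How it is judged:
On the way, in this order (a step that is already met when the one before it is completed fails the run):
1. the pan stands level on the pan support, centred over the burner, and is let go (horizontal distance between pan and burner below 0.02 m and z of pan in the frame of burner between -0.005 and 0.005 m and angle between pan's own z axis and vertical below 0.06 rad and contact force between pan and hob above 0.5 N and contact force between each of the arm, the fingers and pan below 0.1 N and linear speed of pan below 0.02 m/s), for 0.3 s.
2. the turner is held with its whole blade drawn clear above the block (z of turner in the frame of block above 0.12 m and contact force between the fingers and turner above 0.5 N), for 0.1 s.
At the end, for the whole second after the job is handed in: Pan untouched on the prongs, within 20 mm of the burner axis and 3.4 deg of level. Turner held still by the gripper alone: 34 to 56 deg from upright, blade down, blade width within 20 deg of level, blade middle within 45 mm of pan centre (plan view), edge 10 to 110 mm above the rim (all of step 1 and angle between turner's own z axis and vertical between 0.6 and 0.98 rad and angle between turner's own x axis and vertical between 1.22 and 1.92 rad and horizontal distance between blade_centre and pan below 0.045 m and z of turner in the frame of burner between 0.05 and 0.15 m and contact force between the fingers and turner above 1 N and contact force between turner and pan below 0.1 N and contact force between turner and hob below 0.1 N and contact force between turner and block below 0.1 N and contact force between turner and knife below 0.1 N and contact force between turner and spatula below 0.1 N and contact force between turner and soap below 0.1 N and contact force between turner and oil below 0.1 N and contact force between turner and bowl below 0.1 N and contact force between turner and jar below 0.1 N and contact force between turner and mug below 0.1 N and linear speed of turner below 0.03 m/s and angular speed of turner below 0.2 rad/s); the arm keeps its last pose, push and grip.
It fails at once if a bystander is pushed more than 40 mm away, knocked over or drawn out (distance of any of knife, spatula, soap, oil, bowl, jar, mug from where it was at the start of the episode above 0.04 m or angle between any of knife, spatula, soap, oil, bowl, jar, mug's own z axis and vertical above 0.5 rad).
It fails at once if the pan is dropped (linear speed of pan above 0.7 m/s and contact force between the fingers and pan below 0.1 N).
It also fails if it takes over 69 s, if anything falls off the work surface, if the arm or the gripper's body presses on something with over 40 N, if the wrist force passes 120 N, or if a joint passes its speed limit or range.

## Working session

There is one attempt and no reset: what is moved stays moved. The work goes in short steps, Python scripts to look and compute and a tool call to move; the robot and the scene stay as the last step left them, time stands still between calls to the robot, and variables do not carry over. Pictures are saved under pics/ and viewed, about 8 in all and at most 12, crops included, and the job is handed in when it is done.

Besides the shell and the picture viewer there is one more tool, called by a JSON object that holds its "method" and its "body", one argument or row to a line. send_rows: Moves the arm, as the interface text tells. Its arguments: {"type":"object","properties":{"series":{"type":"array"},"newtons":{"type":"number"}},"required":["series"]}

```bash
mkdir -p pics; ls; python3 - <<'E'
from workcell import *
import cv2, numpy as np
s=get_state(); print(s)
try: print(grip_point_offset)
except Exception as e: print(e)
a=read_camera("scene"); b=read_camera("top")
cv2.imwrite("pics/scene.png",a); cv2.imwrite("pics/top.png",b)
for c in("scene","top","wrist"): print(c,camera_info(c))
E
```

```text
pics
{'clock': 0.0, 'joint_pos': array([-1.33556757e+00,  3.14001919e-01,  4.49240711e-02,  1.30361522e+00,
        1.18093413e-05,  1.43121109e+00]), 'qvel': array([-0.00046978,  0.00079954, -0.00142738,  0.00023598, -0.00136541,
       -0.00185724]), 'tau': array([ 1.42510624e-03, -4.80627751e+01,  2.98532206e+01,  1.93015917e-02,
       -1.44095594e-05,  9.19605512e-07]), 'tcp_pos': array([ 0.21036709, -0.53448447,  0.19718564]), 'orientation': array([-9.47570838e-04,  9.82490205e-01,  1.86311831e-01, -3.94376552e-05]), 'wrist_force': array([ 0.00955767, -0.8437278 ,  0.59079344]), 'ft_torque': array([-0.01505781,  0.04026979, -0.01225025]), 'finger_gap': 0.08566915178491126}
0.0187
scene {'K': array([[389.16809321,   0.        , 323.43530278],
       [  0.        , 389.16809321, 202.41553   ],
       [  0.        ,   0.        ,   1.        ]]), 'xyz': array([1.15782966, 0.57944193, 0.64155794]), 'attitude': array([-0.19210583,  0.34840465,  0.81142845, -0.4281278 ])}
top {'K': array([[406.55664194,   0.        , 318.63748949],
       [  0.        , 406.55664194, 194.92277449],
       [  0.        ,   0.        ,   1.        ]]), 'xyz': array([ 0.4428846 , -0.00427505,  1.31728649]), 'attitude': array([ 0.01845012, -0.69996651,  0.71348307, -0.02546347])}
wrist {'K': array([[309.70691629,   0.        , 319.8772776 ],
       [  0.        , 309.70691629, 203.60307652],
       [  0.        ,   0.        ,   1.        ]]), 'xyz': array([ 0.27408993, -0.5100401 ,  0.37321131]), 'attitude': array([ 0.11242313,  0.81878044, -0.55763359, -0.07748814])}
```

View pics/scene.png

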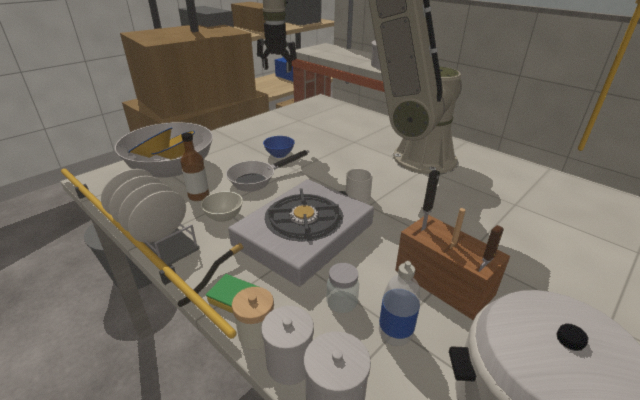

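View pics/top.png

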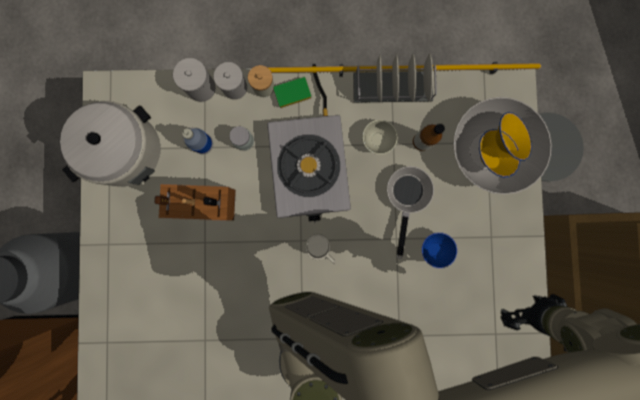

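```bash
cat > h.py <<'E'
from workcell import *
import cv2, numpy as np
from scipy.spatial.transform import Rotation as R
def rot(q): return R.from_quat([q[1],q[2],q[3],q[0]])
def ray(c,uv,info=None):
    i=info or camera_info(c);K=i["K"]
    d=np.array([(uv[0]-K[0,2])/K[0,0],(uv[1]-K[1,2])/K[1,1],1.])
    if c=="wrist":
        r=np.hypot(d[0],d[1]); d=np.array([d[0]/r*np.sin(r),d[1]/r*np.sin(r),np.cos(r)])
    return np.array(i["xyz"]),rot(i["attitude"]).apply(d)
def atz(c,uv,z,info=None):
    o,d=ray(c,uv,info); return o+d*(z-o[2])/d[2]
def proj(c,P,info=None):
    i=info or camera_info(c);K=i["K"]
    p=rot(i["attitude"]).inv().apply(np.atleast_2d(P)-i["xyz"])
    if c=="wrist":
        r=np.hypot(p[:,0],p[:,1]);t=np.arctan2(r,p[:,2]);q=p[:,:2]/r[:,None]*t[:,None]
    else: q=p[:,:2]/p[:,2:]
    return q*K[0,0]+K[:2,2]
E
python3 - <<'E'
from h import *
for c in("top","scene"):
  read_camera(c)
  for n in "pan hob block turner knife spatula soap oil bowl jar mug".split():
    for d in silhouettes(c,n)[:3]:
        m=d["pixels"]; v,u=np.nonzero(m); print(c,n,round(d["p"],2),d["box"],m.sum(),(u.mean().round(1),v.mean().round(1)))
        np.save(f"m_{c}_{n}.npy",m) if d["p"]>.5 else 0
E
```

```text
top pan 0.55 [385.3, 165.5, 50.2, 91.7] 2130 (np.float64(409.0), np.float64(196.3))
top hob 0.7 [265.0, 71.6, 85.4, 149.2] 7561 (np.float64(308.9), np.float64(163.6))
top block 0.92 [157.8, 184.1, 77.7, 36.9] 2250 (np.float64(197.9), np.float64(201.8))
top turner 0.49 [205.3, 196.3, 12.3, 5.2] 104 (np.float64(210.9), np.float64(201.4))
top knife 0.51 [154.9, 191.6, 17.0, 15.3] 181 (np.float64(162.2), np.float64(199.7))
top soap 0.81 [181.3, 126.2, 34.1, 25.2] 594 (np.float64(197.6), np.float64(140.0))
top oil 0.95 [417.6, 123.3, 25.7, 28.8] 578 (np.float64(428.0), np.float64(135.9))
top bowl 0.97 [361.1, 121.0, 36.4, 36.8] 973 (np.float64(379.5), np.float64(136.2))
top bowl 0.91 [420.1, 233.1, 42.0, 35.7] 1045 (np.float64(438.7), np.float64(249.6))
top jar 0.6 [228.2, 127.1, 26.5, 25.1] 476 (np.float64(241.2), np.float64(137.8))
top mug 0.9 [304.7, 233.6, 30.5, 30.2] 565 (np.float64(318.3), np.float64(246.6))
scene pan 0.85 [226.2, 151.6, 83.4, 40.5] 1355 (np.float64(256.4), np.float64(172.3))
scene pan 0.71 [479.0, 225.5, 24.7, 45.4] 441 (np.float64(491.8), np.float64(244.8))
scene 
[... 425 characters left out ...]
64(227.6))
scene soap 0.65 [380.7, 261.0, 40.2, 87.9] 2584 (np.float64(400.0), np.float64(307.0))
scene oil 0.89 [179.1, 130.0, 27.8, 70.6] 1234 (np.float64(193.4), np.float64(170.2))
scene oil 0.37 [328.1, 261.8, 30.3, 50.6] 1346 (np.float64(342.4), np.float64(287.8))
scene bowl 0.94 [263.4, 135.4, 34.5, 26.5] 545 (np.float64(278.8), np.float64(145.6))
scene jar 0.71 [326.1, 260.5, 30.5, 53.3] 1377 (np.float64(342.4), np.float64(287.6))
scene jar 0.44 [176.7, 178.9, 194.8, 128.7] 9225 (np.float64(297.2), np.float64(231.7))
scene mug 0.96 [341.9, 167.6, 33.3, 34.2] 753 (np.float64(358.9), np.float64(184.4))
scene mug 0.23 [226.5, 150.9, 83.4, 39.5] 1321 (np.float64(256.8), np.float64(172.6))
```

```bash
cat > e.py <<'E'
from h import *
img=cv2.imread("pics/top.png")
m=np.load("m_top_pan.npy").astype(np.uint8)
dt=cv2.distanceTransform(m,cv2.DIST_L2,5); dt2=np.where(dt>dt.max()-1,1,0); v,u=np.nonzero(dt2); pc=(u.mean(),v.mean()); print("pan px",pc,dt.max())
P=atz("top",pc,.038)
v,u=np.nonzero(m); W=np.array([atz("top",(a,b),.045) for a,b in zip(u,v)])
r=np.hypot(*(W-P)[:,:2].T); H=W[(r>.095)]; d=(H.mean(0)-P)[:2]; print("pan",P,"handle dir deg",np.degrees(np.arctan2(d[1],d[0])),"len",r.max())
m=np.load("m_top_hob.npy").astype(np.uint8); m=cv2.morphologyEx(m,cv2.MORPH_OPEN,np.ones((25,25),np.uint8))
c=max(cv2.findContours(m,0,1)[0],key=cv2.contourArea); b=cv2.boxPoints(cv2.minAreaRect(c)); hb=np.array([atz("top",p,.07) for p in b]); print("hob",hb[:,:2].round(3).tolist(),hb.mean(0),np.linalg.norm(np.diff(hb,axis=0),axis=1))
m=np.load("m_top_block.npy").astype(np.uint8)
c=max(cv2.findContours(m,0,1)[0],key=cv2.contourArea); b=cv2.boxPoints(cv2.minAreaRect(c)); bb=np.array([atz("top",p,.115) for p in b]); print("block",bb[:,:2].round(3).tolist(),bb.mean(0),np.linalg.norm(np.diff(bb,axis=0),axis=1))
def tri(a,b):
    (o1,d1),(o2,d2)=ray("top",a),ray("scene",b)
    A=np.stack([d1,-d2],1); t=np.linalg.lstsq(A,o2-o1,rcond=None)[0]; p,q=o1+t[0]*d1,o2+t[1]*d2; return (p+q)/2,np.linalg.norm(p-q)
print("burner px at .098:",atz("top",(308.5,165),.1), atz("scene",(304,213),.1))
for uv in [(210.9,201.4)]: print("turner top z.25",atz("top",uv,.25), "scene top", atz("scene",(434,173),.255))
th=np.arctan2(d[1],d[0])
L=[P[:2]+.21*np.array([np.cos(th),np.sin(th)])]
big=cv2.resize(img[90:280,140:470],None,fx=2.4,fy=2.4,interpolation=2)
def dr(pts,col,cl=False):
    q=((proj("top",pts)-[140,90])*2.4+1.2).astype(np.int32); cv2.polylines(big,[q],cl,col,1)
t=np.linspace(0,6.28,60); circ=np.c_[np.cos(t),np.sin(t),0*t]
dr(P*[1,1,0]+[0,0,.04]+circ*.075,(0,0,255)); e=np.r_[d/np.linalg.norm(d),0]
dr(np.array([P*[1,1,0]+e*.086+[0,0,.033],P*[1,1,0]+e*.21+[0,0,.05]]),(0,0,255))
dr(hb,(0,255,0),True); dr(bb,(255,0,255),True)
B=hb.mean(0)*[1,1,0]+[0,0,.098]; dr(B+circ*.087,(0,255,0)); dr(B+circ*.005,(0,255,0))
cv2.imwrite("pics/ov.png",big)
E
python3 e.py
```

```text
pan px (np.float64(410.5), np.float64(188.75)) 22.772097
pan [ 0.53640936 -0.30860201  0.038     ] handle dir deg 167.27530947302083 len 0.21190732396277687
hob [[0.756, 0.14], [0.773, -0.093], [0.468, -0.112], [0.452, 0.117]] [0.6120523 0.0130998 0.07     ] [0.23333256 0.30508674 0.22989761]
block [[0.461, 0.457], [0.561, 0.454], [0.548, 0.229], [0.448, 0.234]] [0.5047019  0.34362884 0.115     ] [0.09991141 0.22475942 0.10001747]
burner px at .098: [0.60937103 0.01169831 0.1       ] [0.63277741 0.03421919 0.1       ]
turner top z.25 [0.49747116 0.26719388 0.25      ] scene top [0.50366636 0.27915893 0.255     ]
```

View pics/ov.png

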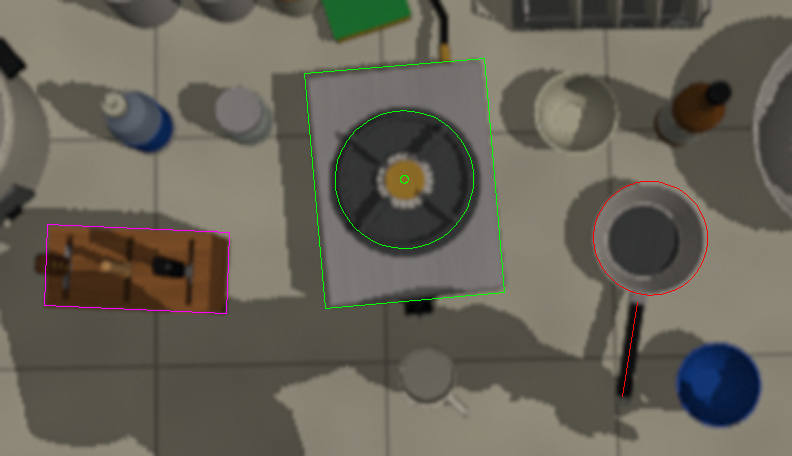

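```bash
cat >> h.py <<'E'
def go(p,Rd,s=None):
    "shift cm / rotvec deg in tool axes to reach TCP p, orientation Rd"
    s=s or get_state(); R0=rot(s["orientation"])
    return (R0.inv().apply(np.array(p)-s["tcp_pos"])*100).round(2), np.degrees((R0.inv()*Rd).as_rotvec()).round(2)
def down(deg):
    "tool z down, tool x at world angle deg"
    c,s_=np.cos(np.radians(deg)),np.sin(np.radians(deg)); return R.from_matrix(np.array([[c,s_,0],[s_,-c,0],[0,0,-1]]))
E
python3 - <<'E'
from h import *
P=atz("top",(646.5/2.4+139.5,239/2.4+89.5),.04); E=atz("top",(624/2.4+139.5,395/2.4+89.5),.052)
d=(E-P)[:2]; print(P,E,np.linalg.norm(d),np.degrees(np.arctan2(d[1],d[0])))
print(go([.425,-.28,.16],down(-12)), get_state()["clock"])
E
```

```text
[ 0.53530425 -0.30295007  0.04      ] [ 0.33325582 -0.26435388  0.052     ] 0.20570181176275149 169.18539154082922
(array([ 29.3 , -15.89,   3.81]), array([ 0.  , -0.  , 33.47])) 1.3
```

{"method": "send_rows", "body": {
  "series": [29.3,-15.9,3.8,0,0,33.5,1,29.3,-15.9,3.8,0,0,33.5,1,29.3,-15.9,3.8,0,0,33.5,1,29.3,-15.9,3.8,0,0,33.5,1,29.3,-15.9,3.8,0,0,33.5,1,29.3,-15.9,3.8,0,0,33.5,1,29.3,-15.9,3.8,0,0,33.5,1,29.3,-15.9,3.8,0,0,33.5,1,29.3,-15.9,3.8,0,0,33.5,1,29.3,-15.9,3.8,0,0,33.5,1],
  "newtons": 80
}}

```text
clock: 2.13
tcp_pos: [0.4263, -0.2772, 0.1598]
orientation: [-0.0, 0.995, -0.102, -0.0]
wrist_force: [-0.2, -0.0, 0.2]
finger_gap: 0.0856
```

```bash
python3 - <<'E'
from h import *
s=get_state(); i=camera_info("wrist"); img=read_camera("wrist")
print(s["tcp_pos"],i)
P=np.array([.5353,-.303,0]); a=np.radians(169.2); e=np.array([np.cos(a),np.sin(a),0])
t=np.linspace(0,6.28,60); circ=np.c_[np.cos(t),np.sin(t),0*t]
def dr(pts,col):
    cv2.polylines(img,[proj("wrist",pts,i).astype(np.int32)],False,col,1)
dr(P+[0,0,.04]+circ*.075,(0,0,255)); n=np.array([-e[1],e[0],0])*.01
for sg in(1,-1): dr(np.array([P+e*.086+[0,0,.04]+sg*n,P+e*.21+[0,0,.057]+sg*n]),(0,0,255))
g=P+e*.118+[0,0,.044]; dr(np.array([g-n,g+n]),(0,255,0))
cv2.imwrite("pics/w1.png",img)
E
```

```text
[ 0.42627885 -0.27724001  0.15978834] {'K': array([[309.70691629,   0.        , 319.8772776 ],
       [  0.        , 309.70691629, 203.60307652],
       [  0.        ,   0.        ,   1.        ]]), 'xyz': array([ 0.49331726, -0.29163465,  0.33568136]), 'attitude': array([-0.08611452, -0.62526783,  0.76831985,  0.10634396])}
```

View pics/w1.png

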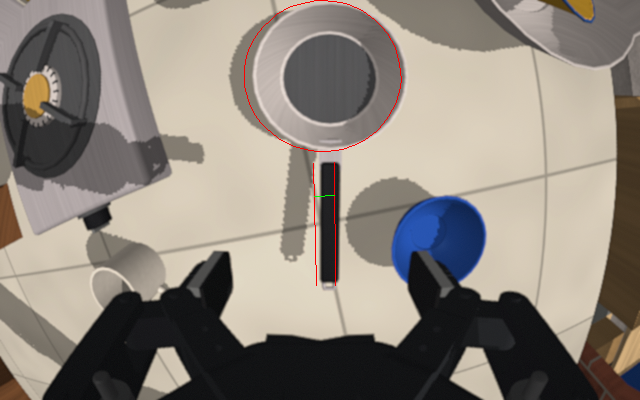

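```bash
python3 - <<'E'
from h import *
i=camera_info("wrist"); 
A=atz("wrist",(329.8,170),.04,i); B=atz("wrist",(330,280),.055,i); d=(A-B)[:2]; print(A,B,np.degrees(np.arctan2(d[1],d[0])))
C=[atz("wrist",p,.04,i) for p in[(253,78),(404,75),(328,1),(328,151)]]; print(np.array(C).round(4),(C[0]+C[1])/2,(C[2]+C[3])/2)
P=np.array([*(((C[0]+C[1])/2)[:2]),0]); v=(A+B)/2-P; v[2]=0; e=v/np.linalg.norm(v); print(np.degrees(np.arctan2(e[1],e[0])))
E
```

```text
[ 0.4420542  -0.29253434  0.04      ] [ 0.33250125 -0.27047855  0.055     ] -11.382928396419759
[[ 0.5456 -0.2394  0.04  ]
 [ 0.52   -0.3816  0.04  ]
 [ 0.6066 -0.3251  0.04  ]
 [ 0.4605 -0.2945  0.04  ]] [ 0.53280039 -0.3105059   0.04      ] [ 0.53354908 -0.30984206  0.04      ]
168.72985193850573
```

```bash
python3 - <<'E'
from h import *
print(go([.417,-.2875,.019],down(-11.3)))
E
```

```text
(array([-0.65,  1.01, 14.11]), array([ 0.02,  0.02, -0.54]))
```

{"method": "send_rows", "body": {
  "series": [-0.7,1.0,5,0,0,-0.5,1,-0.7,1.0,9,0,0,-0.5,1,-0.7,1.0,12,0,0,-0.5,1,-0.7,1.0,14.1,0,0,-0.5,1,-0.7,1.0,14.1,0,0,-0.5,0.9,-0.7,1.0,14.1,0,0,-0.5,0.3,-0.7,1.0,14.1,0,0,-0.5,0,-0.7,1.0,14.1,0,0,-0.5,0,-0.7,1.0,14.1,0,0,-0.5,0,-0.7,1.0,14.1,0,0,-0.5,0],
  "newtons": 80
}}

```text
clock: 3.02
tcp_pos: [0.417, -0.2893, 0.0207]
orientation: [0.001, 0.995, -0.1, 0.001]
wrist_force: [-0.2, -0.4, 0.3]
finger_gap: 0.0161
```

{"method": "send_rows", "body": {
  "series": [0,0,0,0,0,0,0,0,0,0,0,0,0,0,0,0,0,0,0,0,0,0,0,0,0,0,0,0],
  "newtons": 80
}}

```text
clock: 3.35
tcp_pos: [0.4161, -0.2882, 0.0192]
orientation: [0.0, 0.995, -0.1, 0.0]
wrist_force: [0.1, 0.3, -0.4]
finger_gap: 0.0002
```

```bash
python3 - <<'E'
from h import *
img=read_camera("wrist"); cv2.imwrite("pics/w2.png",img)
E
```

```text
(no output)
```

View pics/w2.png

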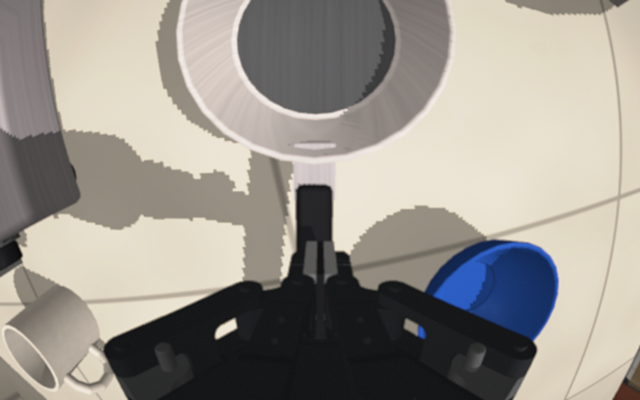

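```bash
python3 - <<'E'
from h import *
s=get_state(); print(s["tcp_pos"],s["finger_gap"],s["clock"])
i=camera_info("wrist"); T=s["tcp_pos"]
print("tcp",proj("wrist",T,i),"grasp",proj("wrist",T+[0,0,.0187],i),"behind 54",proj("wrist",T+[0,0,.0727],i))
P=np.array([.533,-.310,0]); a=np.radians(168.7); e=np.array([np.cos(a),np.sin(a),0]); n=np.array([-e[1],e[0],0])*.01
for r in(.086,.118,.21): print(r,proj("wrist",[P+e*r+n+[0,0,.044+.14*(r-.118)],P+e*r-n+[0,0,.044+.14*(r-.118)]],i).round().tolist())
C=[atz("wrist",p,.04,i) for p in[(178,42),(452,42),(315,161)]];print((C[0]+C[1])/2,C)
read_camera("scene"); b=cv2.resize(read_camera("scene")[90:240,180:400],None,fx=3.6,fy=3.6,interpolation=2); cv2.imwrite("pics/s2.png",b)
E
```

```text
[ 0.41607125 -0.28813173  0.01912012] -0.00016203597132360558 3.4
tcp [[319.27875324 233.65755691]] grasp [[319.21787986 245.91130135]] behind 54 [[318.95434667 300.10286589]]
0.086 [[335.0, 188.0], [297.0, 188.0]]
0.118 [[335.0, 249.0], [298.0, 249.0]]
0.21 [[333.0, 384.0], [302.0, 384.0]]
[ 0.52774387 -0.30825702  0.04      ] [array([ 0.54261201, -0.23750441,  0.04      ]), array([ 0.51287573, -0.37900962,  0.04      ]), array([ 0.46270297, -0.29549586,  0.04      ])]
```

View pics/s2.png

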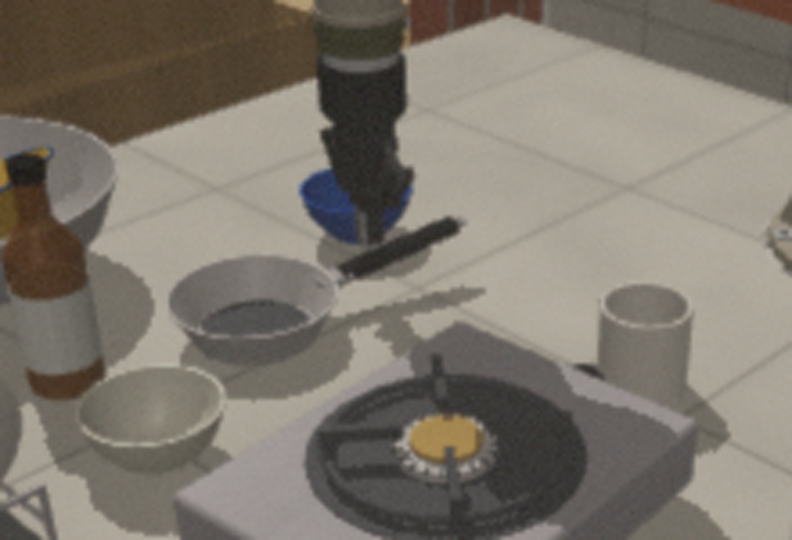

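```bash
python3 - <<'E'
from h import *
T=get_state()["tcp_pos"]
for h in(0,.0187,.03,.04,.0727): print(h,((proj("scene",T+[0,0,h])-[180,90])*3.6).round())
P=np.array([.533,-.310,0]); a=np.radians(168.7); e=np.array([np.cos(a),np.sin(a),0])
for r in(.086,.118,.21): print(r,((proj("scene",P+e*r+[0,0,.037+.14*(r-.118)])-[180,90])*3.6).round())
print(((proj("scene",P+[0,0,.04])-[180,90])*3.6).round())
E
```

```text
0 [[370. 274.]]
0.0187 [[369. 256.]]
0.03 [[368. 244.]]
0.04 [[368. 235.]]
0.0727 [[366. 202.]]
0.086 [[338. 271.]]
0.118 [[369. 257.]]
0.21 [[453. 219.]]
[[251. 290.]]
```

{"method": "send_rows", "body": {
  "series": [0,0,-4,0,0,0,0,0,0,-8,0,0,0,0,0,0,-10,0,0,0,0,0,0,-10,0,0,0,0,0,0,-10,0,0,0,0]
}}

```text
clock: 3.92
tcp_pos: [0.4169, -0.2891, 0.1204]
orientation: [0.001, 0.995, -0.1, 0.001]
wrist_force: [-0.1, -0.2, -0.8]
finger_gap: 0.0001
```

```bash
python3 - <<'E'
from h import *
s=get_state(); T=s["tcp_pos"]; print(T,s["finger_gap"]); Rt=rot(s["orientation"])
a=read_camera("scene"); i=camera_info("wrist"); w=read_camera("wrist"); 
pts=np.array([T,T-Rt.apply([0,0,.0187]),T-Rt.apply([0,0,.0727])])
out=[]
for c,im,inf in(("scene",a,None),("wrist",w,i)):
    q=proj(c,pts,inf); o=(q[0]-[50,60]).astype(int); o=np.maximum(o,0)
    b=cv2.resize(im[o[1]:o[1]+130,o[0]:o[0]+100],None,fx=4,fy=4,interpolation=2)
    for p,col in zip(q,[(0,0,255),(0,255,0),(255,0,0)]):
        x,y=((p-o)*4).astype(int); cv2.line(b,(x-25,y),(x-8,y),col,1); cv2.line(b,(x+8,y),(x+25,y),col,1)
    out.append(b)
cv2.imwrite("pics/c3.png",np.hstack(out))
E
```

```text
[ 0.41694449 -0.28906902  0.12038562] 5.5478038890958386e-05
```

View pics/c3.png

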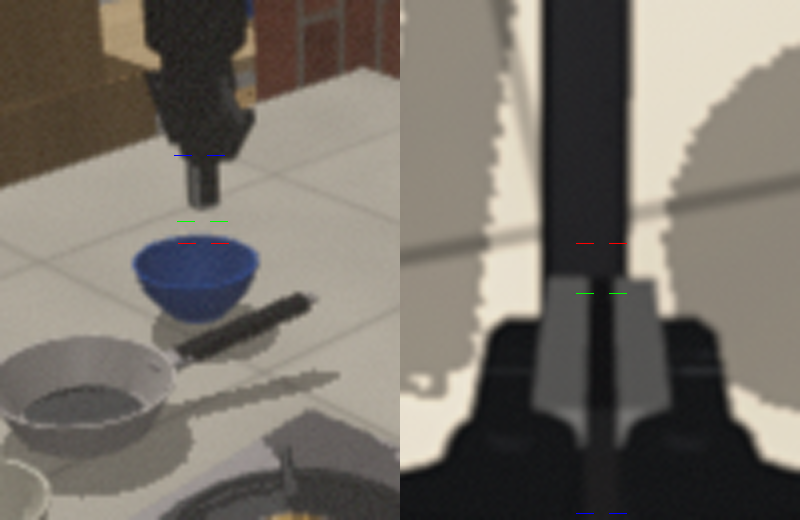

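{"method": "send_rows", "body": {
  "series": [0,0.1,0,0,0,0,1,0,0.1,0,0,0,0,1,0,0.1,0,0,0,0,1,0,0.1,3,0,0,0,1,0,0.1,7,0,0,0,1,0,0.1,10,0,0,0,1,0,0.1,12,0,0,0,1,0,0.1,13.3,0,0,0,1,0,0.1,13.7,0,0,0,1,0,0.1,13.7,0,0,0,1]
}}

```text
clock: 4.85
tcp_pos: [0.4147, -0.2882, -0.0194]
orientation: [-0.001, 0.995, -0.1, -0.001]
wrist_force: [0.6, -0.5, -0.0]
finger_gap: 0.0854
```

```bash
python3 - <<'E'
from h import *
s=get_state(); print(s["tcp_pos"],s["finger_gap"],s["wrist_force"])
E
```

```text
[ 0.41470941 -0.28817894 -0.01940188] 0.0853736090146596 [ 0.61626508 -0.48547078 -0.00312136]
```

{"method": "send_rows", "body": {
  "series": [0,0,0,0,0,0,0,0,0,0,0,0,0,0,0,0,0,0,0,0,0,0,0,0,0,0,0,0,0,0,0,0,0,0,0,0,0,0,0,0,0,0,0,0,0,0,0,0,0,0,0,0,0,0,0,0],
  "newtons": 80
}}

```text
clock: 5.52
tcp_pos: [0.4161, -0.2892, -0.0174]
orientation: [0.0, 0.995, -0.1, 0.0]
wrist_force: [-0.2, 2.0, 5.4]
finger_gap: 0.0188
```

{"method": "send_rows", "body": {
  "series": [0,0,-0.5,0,0,0,0,0,0,-1.5,0,0,0,0,0,0,-3,0,0,0,0,0,0,-5,0,0,0,0,0,0,-8,0,0,0,0,0,0,-11,0,0,0,0,0,0,-13,0,0,0,0,0,0,-14,0,0,0,0,0,0,-14,0,0,0,0,0,0,-14,0,0,0,0],
  "newtons": 80
}}

```text
clock: 6.35
tcp_pos: [0.4155, -0.2891, 0.1217]
orientation: [0.0, 0.995, -0.1, -0.0]
wrist_force: [0.3, 0.1, -3.3]
finger_gap: 0.0187
```

```bash
python3 - <<'E'
from h import *
s=get_state(); T=s["tcp_pos"]; print(T,s["finger_gap"],s["wrist_force"])
i=camera_info("wrist"); w=read_camera("wrist")
d=silhouettes("wrist","pan"); print([(x["p"],x["box"]) for x in d])
# expected rim in gripper frame: pan z0 rise .14
r=rot(s["orientation"]); ex=r.apply([1,0,0])
h=T[2]+.0174  # height of pan bottom if not slipped
P=T+ex*.118; P[2]=0; print("pan est",P,h)
t=np.linspace(0,6.28,60); circ=np.c_[np.cos(t),np.sin(t),0*t]
cv2.polylines(w,[proj("wrist",P+[0,0,h+.04]+circ*.075,i).astype(np.int32)],False,(0,0,255),1)
cv2.imwrite("pics/w4.png",w)
B=np.array([.611,.013]); a=0
print(go([B[0]-.118*np.cos(np.radians(-11.3)),B[1]-.118*np.sin(np.radians(-11.3)),T[2]],down(-11.3)))
print(go([B[0]-.118,B[1],T[2]],down(0)))
E
```

```text
[ 0.41547795 -0.28908332  0.1217087 ] 0.018667170958142937 [ 0.26187988  0.12577825 -3.34654637]
[(0.64, [145.8, 1.4, 342.9, 338.5])]
pan est [ 0.53109697 -0.31266802  0.        ] 0.13910870016199164
(array([  1.42, -33.39,  -0.09]), array([-0.09,  0.17, -0.23]))
(array([  1.66, -31.08,  -0.1 ]), array([ -0.11,   0.16, -11.53]))
```

View pics/w4.png

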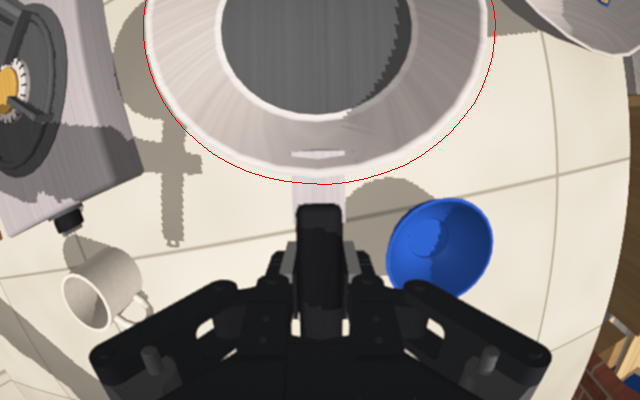

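{"method": "send_rows", "body": {
  "series": [0,-1,0,0,0,0,0,0.2,-3,0,0,0,0,0,0.3,-5.5,0,0,0,0,0,0.5,-8.2,0,0,0,0,0,0.6,-11,0,0,0,0,0,0.7,-13.8,0,0,0,0,0,0.8,-16.6,0,0,0,0,0,0.9,-19.4,0,0,0,0,0,1,-22.2,0,0,0,0,0,1.1,-25,0,0,0,0,0]
}}

```text
clock: 7.28
tcp_pos: [0.4754, -0.044, 0.1208]
orientation: [-0.0, 0.995, -0.1, -0.001]
wrist_force: [0.2, 0.3, -2.6]
finger_gap: 0.0188
```

{"method": "send_rows", "body": {
  "series": [0,-2.5,0,0,0,0,0,0.1,-4.7,0,0,0,0,0,0.1,-6.6,0,0,0,0,0,0.1,-7.8,0,0,0,0,0,0.1,-8.4,0,0,0,0,0,0.1,-8.4,0,0,0,0,0,0.1,-8.4,0,0,0,0,0,0.1,-8.4,0,0,0,0,0]
}}

```text
clock: 7.95
tcp_pos: [0.4897, 0.0072, 0.122]
orientation: [-0.011, 0.997, -0.082, 0.001]
wrist_force: [-0.5, -1.2, -4.1]
finger_gap: 0.0187
```

```bash
python3 - <<'E'
from h import *
s=get_state(); T=s["tcp_pos"]; print(T,s["finger_gap"],s["wrist_force"],s["orientation"])
img=read_camera("top"); 
d=silhouettes("top","pan"); print([(x["p"],x["box"]) for x in d])
m=d[0]["pixels"].astype(np.uint8); dt=cv2.distanceTransform(m,cv2.DIST_L2,5); v,u=np.nonzero(dt>dt.max()-.7); pc=(u.mean(),v.mean())
h=T[2]+.0174; print(pc,dt.max(), "pan",atz("top",pc,h+.037),h)
ex=rot(s["orientation"]).apply([1,0,0]); P=T+ex*.12; P[2]=h+.04
b=cv2.resize(img[110:230,250:370],None,fx=4.5,fy=4.5,interpolation=2)
t=np.linspace(0,6.28,60); circ=np.c_[np.cos(t),np.sin(t),0*t]
for C,r,col in((P,.075,(0,0,255)),(np.array([.611,.013,.098]),.087,(0,255,0))):
    cv2.polylines(b,[((proj("top",C+circ*r)-[250,110])*4.5+2).astype(np.int32)],False,col,1)
cv2.imwrite("pics/t5.png",b)
E
```

```text
[0.48967889 0.00722158 0.12204813] 0.018666057226367133 [-0.47424725 -1.1503253  -4.08431879] [-1.11804489e-02  9.96585626e-01 -8.18023898e-02  6.75212430e-04]
[(0.81, [286.6, 133.3, 54.8, 42.0])]
(np.float64(316.1666666666667), np.float64(152.0)) 17.0 pan [ 0.63554835 -0.01165623  0.17644813] 0.13944813365580971
```

View pics/t5.png

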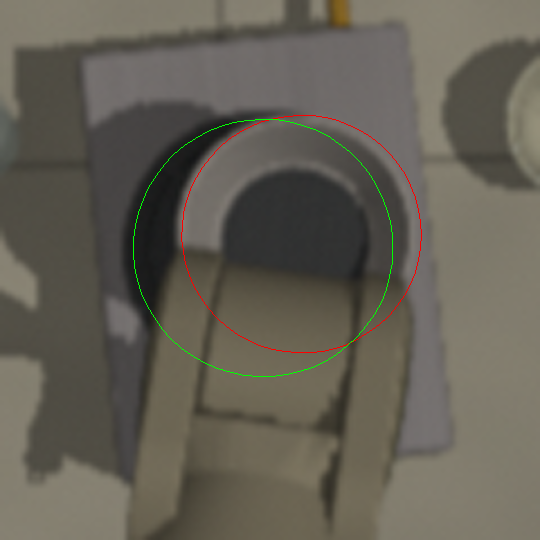

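```bash
python3 - <<'E'
from h import *
s=get_state(); print(s["joint_pos"].round(3),s["qvel"].round(3),s["tau"].round(1),s["wrist_force"],s["ft_torque"])
i=camera_info("wrist"); w=read_camera("wrist")
cv2.imwrite("pics/w6.png",w)
E
```

```text
[-0.165  0.186 -0.312  1.073  0.023  3.141] [ 0.005 -0.002  0.001  0.001  0.001  0.001] [  0.1 -41.   29.8  -0.4   0.1  -0. ] [-0.13807151 -0.59558966 -3.48640991] [-0.00681556  0.30044531  0.00530736]
```

View pics/w6.png

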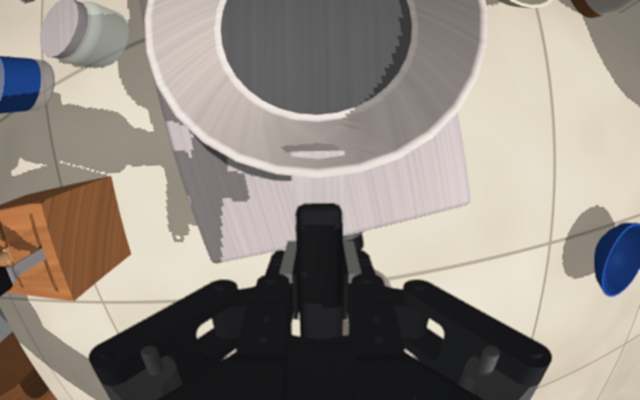

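```bash
python3 - <<'E'
from h import *
s=get_state(); T=s["tcp_pos"]; Rt=rot(s["orientation"]); i=camera_info("wrist")
h=T[2]+.0174+.04
for dz in(0,-.004):
  n=atz("wrist",(315,174),h+dz,i); L=[Rt.inv().apply(atz("wrist",p,h+dz,i)-T) for p in[(315,174),(147,38),(485,28)]]; print(dz,np.array(L).round(4), L[0][0]+.075)
print(go([.611-.12*np.cos(.1745),.013-.12*np.sin(.1745),.122],down(10)))
E
```

```text
0 [[ 0.0471 -0.0015 -0.0574]
 [ 0.1082 -0.0735 -0.0558]
 [ 0.111   0.0686 -0.059 ]] 0.12208006813788133
-0.004 [[ 0.0464 -0.0016 -0.0534]
 [ 0.1095 -0.076  -0.0517]
 [ 0.1124  0.0709 -0.055 ]] 0.12135747455806126
(array([ 0.55,  1.46, -0.02]), array([ -1.28,  -0.2 , -19.36]))
```

{"method": "send_rows", "body": {
  "series": [0,0.2,0,0,0,-2,0,0.1,0.5,0,-0.3,0,-5,0,0.2,0.8,0,-0.6,0,-9,0,0.4,1.1,0,-0.9,0,-13,0,0.5,1.3,0,-1.2,-0.1,-16.5,0,0.5,1.5,0,-1.3,-0.2,-18.5,0,0.5,1.5,0,-1.3,-0.2,-19.4,0,0.5,1.5,0,-1.3,-0.2,-19.4,0,0.5,1.5,0,-1.3,-0.2,-19.4,0,0.5,1.5,0,-1.3,-0.2,-19.4,0]
}}

```text
clock: 8.93
tcp_pos: [0.4922, -0.0076, 0.1218]
orientation: [0.0, 0.996, 0.088, -0.0]
wrist_force: [1.0, 0.4, -2.9]
finger_gap: 0.0187
```

```bash
python3 - <<'E'
from h import *
s=get_state(); T=s["tcp_pos"]; Rt=rot(s["orientation"]);print(T,s["orientation"].round(4),s["joint_pos"].round(2))
print("pan",T+Rt.apply([.121,-.002,0]),"bottom",T[2]+.0174)
print(go([.611-.121*np.cos(.1745),.013-.121*np.sin(.1745),.122],down(10)))
E
```

```text
[ 0.49222033 -0.00755308  0.12177509] [ 1.000e-04  9.961e-01  8.770e-02 -0.000e+00] [-0.18  0.19 -0.3   1.07 -0.    2.79]
pan [0.61100919 0.01555984 0.1217728 ] bottom 0.1391750884839119
(array([-0.05,  0.04, -0.02]), array([0.01, 0.  , 0.06]))
```

{"method": "send_rows", "body": {
  "series": [0,0,0.6,0,0,0,0,0,0,1.4,0,0,0,0,0,0,2.2,0,0,0,0,0,0,2.9,0,0,0,0,0,0,3.3,0,0,0,0,0,0,3.6,0,0,0,0,0,0,3.8,0,0,0,0,0,0,3.9,0,0,0,0,0,0,3.9,0,0,0,0]
}}

```text
clock: 9.68
tcp_pos: [0.4923, -0.0075, 0.0827]
orientation: [0.0, 0.996, 0.088, -0.0]
wrist_force: [-0.5, -0.5, -2.2]
finger_gap: 0.0187
```

{"method": "send_rows", "body": {
  "series": [0,0,0.1,0,0,0,0,0,0,0.2,0,0,0,0,0,0,0.2,0,0,0,0,0,0,0.3,0,0,0,0,0,0,0.3,0,0,0,0]
}}

```text
clock: 10.1
tcp_pos: [0.4924, -0.0077, 0.0804]
orientation: [0.0, 0.996, 0.088, 0.0]
wrist_force: [-3.6, -0.7, 4.0]
finger_gap: 0.0184
```

{"method": "send_rows", "body": {
  "series": [0,0,0,0,0,0,0.4,0,0,0,0,0,0,0.7,0,0,0,0,0,0,1,0,0,0,0,0,0,1,0,0,0,0,0,0,1,0,0,-2,0,0,0,1,0,0,-5,0,0,0,1,0,0,-9,0,0,0,1,0,0,-12,0,0,0,1,0,0,-14,0,0,0,1]
}}

```text
clock: 10.93
tcp_pos: [0.4935, -0.0076, 0.2232]
orientation: [0.001, 0.996, 0.088, 0.002]
wrist_force: [1.1, 0.9, -0.8]
finger_gap: 0.0853
```

```bash
python3 - <<'E'
from h import *
s=get_state(); T=s["tcp_pos"]; print(T,s["finger_gap"])
i=camera_info("wrist"); w=read_camera("wrist")
B=np.array([.611,.013,.138]); t=np.linspace(0,6.28,60); circ=np.c_[np.cos(t),np.sin(t),0*t]
for im,c,inf in((w,"wrist",i),):
  cv2.polylines(im,[proj(c,B+circ*.075,inf).astype(np.int32)],False,(0,0,255),1)
sc=read_camera("scene"); b=cv2.resize(sc[130:290,210:390],None,fx=2.5,fy=2.5,interpolation=2)
cv2.polylines(b,[((proj("scene",B+circ*.075)-[210,130])*2.5+1).astype(np.int32)],False,(0,0,255),1)
cv2.imwrite("pics/r7.png",np.hstack([w[:,130:480],b[:400]]))
E
```

```text
[ 0.4934931  -0.00763328  0.22319855] 0.08532702954742905
```

View pics/r7.png

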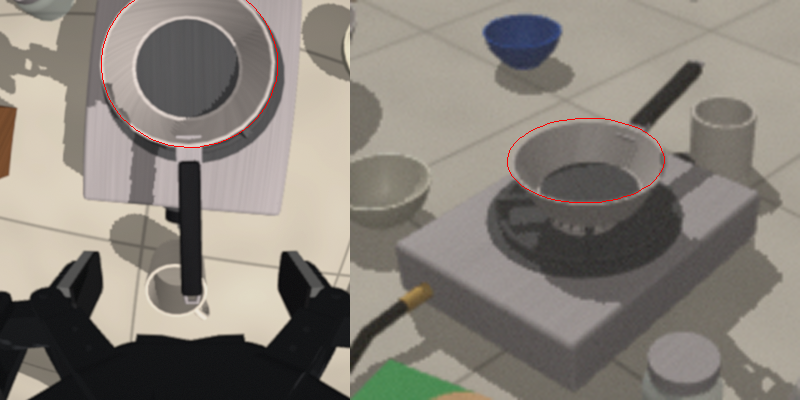

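{"method": "send_rows", "body": {
  "series": [0,0,-2,0,0,-5,1,0,0,-5,0,0,-11,1,0,0,-8,0,0,-18,1,0,0,-10,0,0,-25,1,0,0,-10,0,0,-32,1,0,0,-10,0,0,-39,1,0,0,-10,0,0,-46,1,0,0,-10,0,0,-53,1,0,0,-10,0,0,-60,1,0,0,-10,0,0,-60,1]
}}

```text
clock: 11.87
tcp_pos: [0.4921, -0.0074, 0.3186]
orientation: [-0.001, 0.818, 0.576, -0.001]
wrist_force: [0.5, -0.6, -0.0]
finger_gap: 0.0855
```

{"method": "send_rows", "body": {
  "series": [0,0,0,0,0,-7,1,0,0,0,0,0,-14,1,0,0,0,0,0,-21,1,0,0,0,0,0,-28,1,0,0,0,0,0,-35,1,0,0,0,0,0,-42,1,0,0,0,0,0,-49,1,0,0,0,0,0,-56,1,0,0,0,0,0,-60,1,0,0,0,0,0,-60,1]
}}

```text
clock: 12.7
tcp_pos: [0.4921, -0.0074, 0.3189]
orientation: [-0.001, 0.422, 0.906, -0.0]
wrist_force: [-0.4, -0.9, -0.8]
finger_gap: 0.0854
```

```bash
python3 - <<'E'
from h import *
s=get_state(); print(s["tcp_pos"],s["joint_pos"].round(2),s["clock"])
# block from scene+top
for uv in[(190/2.4+139.5,270/2.4+89.5),(128/2.4+139.5,270/2.4+89.5),(68/2.4+139.5,268/2.4+89.5)]: print("slot",atz("top",uv,.115)[:2].round(4))
print("top end",atz("top",(158/2.4+139.5,266/2.4+89.5),.258)[:2], "neck",atz("top",(184/2.4+139.5,267/2.4+89.5),.16)[:2])
print(go([.495,.28,.34],down(176.7)))
E
```

```text
[ 0.49213114 -0.00743566  0.31892455] [-0.18  0.15  0.12  1.55 -0.    0.69] 12.7
slot [0.5022 0.2787]
slot [0.5036 0.3547]
slot [0.5075 0.4282]
top end [0.50011441 0.27959611] neck [0.50364059 0.27514625]
(array([21.83, 18.7 , -2.11]), array([-3.000e-02, -6.000e-02, -4.668e+01]))
```

{"method": "send_rows", "body": {
  "series": [3.5,3,-0.3,0,0,-7,1,6,5.5,-0.6,0,0,-14,1,9,8,-1,0,0,-21,1,12,10.5,-1.3,0,0,-28,1,15,13,-1.6,0,0,-35,1,18,15.5,-2,0,0,-42,1,20,17.5,-2.1,0,0,-47,1,21.8,18.7,-2.1,0,0,-47,1,21.8,18.7,-2.1,0,0,-47,1,21.8,18.7,-2.1,0,0,-47,1]
}}

```text
clock: 13.53
tcp_pos: [0.4945, 0.2807, 0.3397]
orientation: [-0.001, 0.026, 1.0, -0.001]
wrist_force: [0.1, -0.0, -0.0]
finger_gap: 0.0854
```

```bash
python3 - <<'E'
from h import *
s=get_state(); T=s["tcp_pos"]; Rt=rot(s["orientation"]); print(T,s["joint_pos"].round(2),s["clock"])
i=camera_info("wrist"); w=read_camera("wrist"); cv2.imwrite("pics/w8.png",w)
d=silhouettes("wrist","turner"); print([(x["p"],x["box"]) for x in d]); np.save("mt.npy",d[0]["pixels"]) if d else 0
d=silhouettes("wrist","block"); print([(x["p"],x["box"]) for x in d]); np.save("mb.npy",d[0]["pixels"]) if d else 0
p=np.array([[.5022,.2787,z] for z in(.115,.163,.258)]); print(proj("wrist",p,i).round())
print("tip true",proj("wrist",T-Rt.apply([0,0,.038]),i))
E
```

```text
[0.494498   0.28069445 0.33971872] [ 0.38  0.31  0.39  1.65 -0.    0.43] 13.5333
[(0.97, [307.3, 145.1, 15.2, 70.6])]
[(0.92, [296.8, 134.5, 149.8, 80.9]), (0.68, [6.6, 256.2, 68.0, 52.6]), (0.15, [371.5, 169.1, 23.4, 27.1])]
[[319. 177.]
 [319. 185.]
 [319. 208.]]
tip true [[320.51554619 262.04717789]]
```

```bash
python3 - <<'E'
from h import *
m=np.load("mt.npy"); i=camera_info("wrist"); w=cv2.imread("pics/w8.png")
for v in range(144,218,4):
    u=np.nonzero(m[v])[0]
    if len(u): print(v,u.min(),u.max(),u.mean().round(1),w[v,int(u.mean())])
g=cv2.resize(w[120:280,250:460],None,fx=3.6,fy=3.6,interpolation=2)
mm=cv2.resize(m[120:280,250:460].astype(np.uint8),None,fx=3.6,fy=3.6,interpolation=0)
cv2.drawContours(g,cv2.findContours(mm,0,1)[0],-1,(0,255,0),1)
cv2.imwrite("pics/w8c.png",g)
E
```

```text
148 317 318 317.5 [75 80 95]
152 317 318 317.5 [101 105 118]
176 312 322 317.0 [19 18 16]
180 310 324 317.0 [20 18 17]
184 309 325 317.0 [18 17 16]
188 308 325 316.5 [19 17 16]
192 308 325 316.5 [21 20 19]
196 307 325 316.0 [34 31 32]
200 307 325 316.0 [37 35 36]
204 307 325 316.0 [36 34 35]
208 307 324 315.5 [35 32 33]
212 308 324 316.0 [31 28 29]
```

View pics/w8c.png

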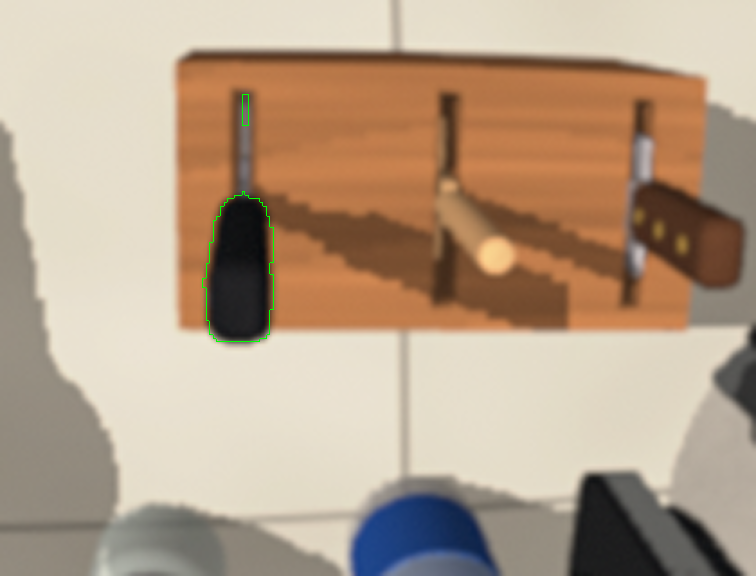

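```bash
python3 - <<'E'
from h import *
i=camera_info("wrist"); s=get_state()
top=atz("wrist",(316.2,204),.256,i); e1=atz("wrist",(316.2,194),.256,i); e2=atz("wrist",(316.2,214.3),.256,i)
sl=[atz("wrist",(250+u/3.6,120+v/3.6),.115,i) for u,v in((243,92),(449,95),(440,302),(643,102),(628,304))]
print(top,e1,e2,np.linalg.norm(e1-e2)); print(np.array(sl).round(4))
p=sl[0]; print("slot mid?",(sl[1]+sl[2])/2,(sl[3]+sl[4])/2)
print(go([top[0],top[1],.179],rot(s["orientation"])))
E
```

```text
[0.49955916 0.27491384 0.256     ] [0.49056973 0.27542154 0.256     ] [0.50899176 0.27437876 0.256     ] 0.018451522328357017
[[0.4609 0.277  0.115 ]
 [0.4652 0.3517 0.115 ]
 [0.5432 0.347  0.115 ]
 [0.4694 0.4265 0.115 ]
 [0.548  0.4222 0.115 ]]
slot mid? [0.50420847 0.34932652 0.115     ] [0.50872757 0.42434786 0.115     ]
(array([-0.49, -0.35, 16.15]), array([0., 0., 0.]))
```

{"method": "send_rows", "body": {
  "series": [-0.3,-0.2,3,0,0,-0.3,1,-0.5,-0.35,6.5,0,0,-0.3,1,-0.5,-0.35,10,0,0,-0.3,1,-0.5,-0.35,13,0,0,-0.3,1,-0.5,-0.35,15,0,0,-0.3,1,-0.5,-0.35,16.2,0,0,-0.3,1,-0.5,-0.35,16.2,0,0,-0.3,1,-0.5,-0.35,16.2,0,0,-0.3,1,-0.5,-0.35,16.2,0,0,-0.3,1]
}}

```text
clock: 14.43
tcp_pos: [0.5005, 0.2754, 0.1801]
orientation: [0.001, 0.024, 1.0, 0.0]
wrist_force: [0.1, -0.6, 1.2]
finger_gap: 0.0853
```

{"method": "send_rows", "body": {
  "series": [0,0,0,0,0,0,0.5,0,0,0,0,0,0,0.3,0,0,0,0,0,0,0,0,0,0,0,0,0,0,0,0,0,0,0,0,0,0,0,0,0,0,0,0,0,0,0,0,0,0,0,0,0,0,0,0,0,0,0,0,0,0,0,0,0],
  "newtons": 60
}}

```text
clock: 15.18
tcp_pos: [0.5, 0.2761, 0.179]
orientation: [0.0, 0.023, 1.0, 0.0]
wrist_force: [0.6, 0.6, 2.6]
finger_gap: 0.0152
```

{"method": "send_rows", "body": {
  "series": [0,0,-0.5,0,0,0,0,0,0,-1.5,0,0,0,0,0,0,-3.5,0,0,0,0,0,0,-6,0,0,0,0,0,0,-9,0,0,0,0,0,0,-12,0,0,0,0,0,0,-15,0,0,0,0,0,0,-18,0,0,0,0,0,0,-20,0,0,0,0,0,0,-20,0,0,0,0]
}}

```text
clock: 16.02
tcp_pos: [0.5005, 0.2763, 0.3841]
orientation: [0.004, 0.023, 1.0, 0.001]
wrist_force: [0.6, -0.3, -0.8]
finger_gap: 0.0153
```

```bash
python3 - <<'E'
from h import *
s=get_state(); T=s["tcp_pos"]; Rt=rot(s["orientation"]); print(T,s["finger_gap"],s["wrist_force"],s["joint_pos"].round(2))
read_camera("scene")
d=silhouettes("scene","turner"); print([(x["p"],x["box"]) for x in d])
z=Rt.apply([0,0,1]); E=T+.171*z; print("edge expected",E,proj("scene",[E,E-.25*z]))
for x in d[:1]: np.save("mt2.npy",x["pixels"])
# final pose: tool z=(.707,0,-.707), tool x=+y
u=np.array([-.7071,0,.7071]); Rf=R.from_matrix(np.array([[0,.7071,.7071],[1,0,0],[0,.7071,-.7071]])); print(np.linalg.det(Rf.as_matrix()))
Bc=np.array([.611,.013,.19+.0425*.7071]); F=Bc+.1285*u; print("final TCP",F); print(go(F,Rf,s)); print(go(F,down(90),s))
E
```

```text
[0.50054234 0.27625669 0.38405955] 0.01526190205832494 [ 0.62964788 -0.27636626 -0.83829534] [ 0.36  0.34  0.54  1.76 -0.    0.41]
[(0.86, [422.3, 70.4, 34.5, 126.4])]
edge expected [0.50175515 0.2766684  0.21306435] [[429.92970064 189.80798919]
 [454.28905992  66.58421175]]
0.9999999999999996
final TCP [0.52013765 0.013      0.3109141 ]
(array([ -3.1 , -26.23,   7.26]), array([-35.33, -33.97,  82.54]))
(array([ -3.1 , -26.23,   7.26]), array([ 0.43,  0.2 , 87.41]))
```

{"method": "send_rows", "body": {
  "series": [0,-1,0,0,0,3,0,-0.2,-3,0,0,0,9,0,-0.3,-5.2,0,0,0,15,0,-0.5,-7.4,0,0,0,21,0,-0.7,-9.6,0,0,0,27,0,-0.9,-11.8,0,0,0,33,0,-1.1,-14,0,0,0,39,0,-1.4,-16.2,0,0,0,45,0,-1.6,-18.4,0,0,0,51,0,-1.8,-20,0,0,0,56,0]
}}

```text
clock: 16.95
tcp_pos: [0.5078, 0.0737, 0.377]
orientation: [-0.001, 0.492, 0.871, -0.001]
wrist_force: [-0.3, -0.4, -0.8]
finger_gap: 0.0155
```

```bash
cat > f.py <<'E'
from h import *
s=get_state(); print(s["tcp_pos"],s["finger_gap"],s["joint_pos"].round(2))
Rf=R.from_matrix(np.array([[0,.7071,.7071],[1,0,0],[0,.7071,-.7071]]))
print("vert",go([.52,.013,.385],down(90),s)); print("tilt hi",go([.52,.013,.385],Rf,s)); print("final",go([.52,.013,.311],Rf,s))
E
python3 f.py
```

```text
[0.50775594 0.07374639 0.37704127] 0.015465115029737938 [-0.01  0.21  0.35  1.71 -0.    1.02]
vert (array([-5.83, -2.09, -0.8 ]), array([-1.900e-01, -2.000e-02,  3.107e+01]))
tilt hi (array([-5.83, -2.09, -0.8 ]), array([-44.06, -12.21,  29.44]))
final (array([-5.84, -2.07,  6.6 ]), array([-44.06, -12.21,  29.44]))
```

{"method": "send_rows", "body": {
  "series": [-0.6,-0.2,-0.2,-3,-0.8,2,0,-1.5,-0.5,-0.5,-8,-2.3,5.5,0,-2.4,-0.9,-0.8,-13,-3.7,8.8,0,-3.2,-1.2,-0.8,-18,-5,12,0,-4,-1.5,-0.8,-23,-6.4,15.4,0,-4.7,-1.7,-0.8,-28,-7.8,18.7,0,-5.2,-1.9,-0.8,-33,-9.2,22,0,-5.6,-2,-0.8,-38,-10.6,25.4,0,-5.8,-2.1,-0.8,-42,-11.7,28,0,-5.8,-2.1,-0.8,-44,-12.2,29.4,0]
}}

```text
clock: 17.78
tcp_pos: [0.518, 0.015, 0.3823]
orientation: [0.27, 0.652, 0.654, 0.272]
wrist_force: [-0.3, 0.6, -1.0]
finger_gap: 0.0156
```

```bash
cat >> f.py <<'E'
T=s["tcp_pos"]; Rt=rot(s["orientation"]); z=Rt.apply([0,0,1]); print("tool z",z,"tool x",Rt.apply([1,0,0])); E=T+.171*z
print("edge",E,"blade c",E-.0425*z)
a=read_camera("scene"); d=silhouettes("scene","turner"); print([(x["p"],x["box"]) for x in d])
print("exp scene: top,edge",proj("scene",[E-.25*z,E]).round(1).tolist())
b=read_camera("wrist"); d2=silhouettes("wrist","turner"); print([(x["p"],x["box"]) for x in d2])
cv2.imwrite("pics/sf.png",a); cv2.imwrite("pics/wf.png",b)
if d: np.save("mf.npy",d[0]["pixels"])
E
python3 f.py
```

```text
[0.51802914 0.01500883 0.38230957] 0.015554602793951891 [-0.24 -0.48 -0.55  0.73  0.17  1.4 ]
vert (array([-0.2 ,  0.33, -0.05]), array([45.03, -0.19,  0.14]))
tilt hi (array([-0.2 ,  0.33, -0.05]), array([ 0.03, -0.23,  0.06]))
final (array([-0.22, -4.91,  5.18]), array([ 0.03, -0.23,  0.06]))
tool z [ 0.7075256   0.00398988 -0.70667645] tool x [-0.00352212  0.99999155  0.00211958]
edge [0.63901602 0.0156911  0.26146789] blade c [0.60894618 0.01552153 0.29150164]
[(0.84, [284.9, 54.4, 71.6, 100.7])]
exp scene: top,edge [[351.0, 51.8], [294.9, 150.3]]
[(0.92, [300.2, 148.3, 42.0, 178.1]), (0.75, [86.6, 121.1, 196.8, 121.5])]
```

{"method": "send_rows", "body": {
  "series": [0,-0.5,0.5,0,0,0,0,0,-1.2,1.3,0,0,0,0,-0.1,-2,2.2,0,0,0,0,-0.1,-3,3.2,0,0,0,0,-0.2,-3.9,4.1,0,0,0,0,-0.2,-4.5,4.8,0,0,0,0,-0.2,-4.9,5.2,0,0,0,0,-0.2,-4.9,5.2,0,0,0,0,-0.2,-4.9,5.2,0,0,0,0,-0.2,-4.9,5.2,0,0,0,0]
}}

```text
clock: 18.82
tcp_pos: [0.5239, 0.0128, 0.3165]
orientation: [0.271, 0.651, 0.655, 0.273]
wrist_force: [-0.1, 0.2, -1.3]
finger_gap: 0.0148
```

{"method": "send_rows", "body": {
  "series": [0,0,0,0,0,0,0,0,0,0,0,0,0,0,0,0,0,0,0,0,0,0,0,0,0,0,0,0]
}}

```text
clock: 19.15
tcp_pos: [0.5233, 0.0129, 0.3158]
orientation: [0.271, 0.651, 0.655, 0.272]
wrist_force: [0.0, -0.7, -1.1]
finger_gap: 0.0155
```

```bash
cat >> f.py <<'E'
x=Rt.apply([1,0,0])
C=np.array([E+.036*x,E-.036*x,E-.095*z+.036*x,E-.095*z-.036*x,E-.25*z+.011*x,E-.25*z-.011*x])
q=proj("scene",C); print("exp box",q.min(0).round(1),q.max(0).round(1)); print("corners",q.round(0).tolist())
m=d[0]["pixels"]; v,u=np.nonzero(m); k=u.argmin(),u.argmax(),v.argmin(),v.argmax(); print("mask extremes L,R,T,B",[(u[j],v[j]) for j in k])
print("force",s["wrist_force"],"qvel",np.abs(s["qvel"]).max(),"clock",get_state()["clock"])
t=read_camera("top"); 
for c in("top","scene"):
  for n in("pan","turner"):
    for y in silhouettes(c,n)[:1]: print(c,n,round(y["p"],2),y["box"])
q=proj("top",C); print("exp top box",q.min(0).round(1),q.max(0).round(1))
tt=np.linspace(0,6.28,60); B=np.array([.611,.013,.138]); q=proj("scene",B+.075*np.c_[np.cos(tt),np.sin(tt),0*tt]); print("rim exp scene",q.min(0),q.max(0))
b=cv2.resize(a[40:300,200:400],None,fx=2.3,fy=2.3,interpolation=2); cv2.polylines(b,[((q-[200,40])*2.3).astype(np.int32)],True,(0,0,255),1); 
for c in(C[[0,1,3,5,4,2]],): cv2.polylines(b,[((proj("scene",c)-[200,40])*2.3).astype(np.int32)],True,(0,255,0),1)
cv2.imwrite("pics/fin.png",b)
E
python3 f.py
```

```text
[0.52331354 0.01294431 0.31580961] 0.015515308122340836 [-0.24 -0.47 -0.71  0.55  0.18  1.39]
vert (array([ 0.01,  4.67, -5.11]), array([45.16, -0.14,  0.36]))
tilt hi (array([ 0.01,  4.67, -5.11]), array([ 0.16, -0.26,  0.27]))
final (array([ 0.01, -0.57,  0.1 ]), array([ 0.16, -0.26,  0.27]))
tool z [ 0.70910017  0.00461508 -0.70509265] tool x [-6.61984130e-03  9.99978082e-01 -1.12261250e-04]
edge [0.64456967 0.01373349 0.19523876] blade c [0.61443291 0.01353735 0.2252052 ]
[(0.76, [282.7, 82.8, 71.8, 101.6]), (0.21, [451.8, 208.0, 13.6, 39.5])]
exp scene: top,edge [[347.3, 82.4], [293.3, 177.2]]
[(0.87, [300.2, 149.5, 41.0, 175.9])]
exp box [282.6  81.4] [351. 183.]
corners [[305.0, 183.0], [283.0, 172.0], [326.0, 146.0], [303.0, 136.0], [351.0, 83.0], [344.0, 81.0]]
mask extremes L,R,T,B [(np.int64(284), np.int64(170)), (np.int64(351), np.int64(85)), (np.int64(349), np.int64(83)), (np.int64(304), np.int64(183))]
force [ 0.04853914 -0.6992906  -1.13621849] qvel 0.003978685557052969 clock 19.35
top pan 0.8 [282.7, 136.9, 47.7, 95.6]
top turner 0.88 [294.2, 145.0, 23.7, 45.8]
scene pan 0.8 [272.5, 154.7, 78.8, 67.9]
scene turner 0.76 [282.7, 82.8, 71.8, 101.6]
exp top box [293.3 147.5] [320.9 210. ]
rim exp scene [272.57525315 176.91710414] [335.29159421 210.78455189]
```

```bash
python3 -c "
from workcell import *
s=get_state(); print(s['clock'],s['finger_gap'],abs(s['qvel']).max()); print(hand_in())"
```

```text
19.6 0.015620214735201685 0.0017218991985279853
the job is handed in; nothing more can be done
None
```

The job is handed in at 19.6 s. By my checks, the pan is on the prongs and the turner is held still over it at the ready attitude; `hand_in()` gave no verdict.

- **Pan:** It is released and level, about 3 mm from the burner axis in the wrist and scene pictures. In the last check its left rim edge in the scene view was still where expected.
- **Turner:** It leans 45° with the blade level from side to side. The middle of the blade is about 4 mm from the burner axis in plan, and the edge is about 97 mm above the prongs, so about 57 mm above the rim. The scene mask matches the expected outline within 2–4 px. The grip gap is steady at 15.6 mm and the joints are still. I did not measure contacts on the turner directly, only the clearances worked out from its pose.

What went wrong or disagreed on the way:

- **Missed first grasp:** The first try at the pan handle closed on nothing. The finger tips sit about 38 mm behind the reported TCP (estimated from the pictures). I corrected for this in every later move, and the final turner outline agrees with it.
- **Last joint limit:** The last joint hit its range over the hob, so I turned the pan about 20° before lowering it. Its handle now points roughly towards the robot.
- **Top view:** The turner's box there did not reach as far towards the handle end as expected. I put this down to the arm hiding it.
- **No final look:** The 12-picture limit was used up, so the final pose was checked by numbers and masks only.
- **Other things:** I did not re-measure them at the end.

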